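# Pack two furniture-painting kits

### The job

Make up the two kits for today's furniture-painting class: the lilac tray gets the small lilac tin and the red knob, the mustard tray gets the small mustard tin and the cork sanding block. In each tray the tin stands in the bay with the green floor and the other piece in the bare wood bay, the tins and the knob upright, the block lying flat on its broad face; set each thing down on the tray's floor without dropping it, and leave the teal tin and the black knob standing where they are.

Things in the scene. Friction and masses are not known exactly. Their poses are not given: they have to be found in the camera images.
- tray_lilac: lilac-walled kit tray, fixed to the table, 98 (own x) x 191 (own y) x 18 mm high, floor 5 mm thick, walls 5 mm. A middle wall splits it into two bays, each 88 x 88 mm inside: the bay with the dark green floor is centred 46.5 mm along the tray's own +y, the bay with the bare wood floor 46.5 mm along -y. Origin: centre of the underside; z up.
- tray_mustard: mustard-yellow-walled kit tray, fixed to the table, 98 (own x) x 191 (own y) x 18 mm high, floor 5 mm thick, walls 5 mm. A middle wall splits it into two bays, each 88 x 88 mm inside: the bay with the dark green floor is centred 46.5 mm along the tray's own +y, the bay with the bare wood floor 46.5 mm along -y. Origin: centre of the underside; z up.
- tin_lilac: small white paint tin with a lilac lid and lilac band, upright, closed: cylinder 56 mm across, 62 mm high, about 0.2 kg. Origin: centre of its underside; z up.
- tin_mustard: small white paint tin with a mustard-yellow lid and mustard-yellow band, upright, closed: cylinder 56 mm across, 62 mm high, about 0.2 kg. Origin: centre of its underside; z up.
- tin_teal: small white paint tin with a dark teal lid and dark teal band, upright, closed: cylinder 56 mm across, 62 mm high, about 0.2 kg. Origin: centre of its underside; z up. Not part of any kit.
- knob_red: red porcelain round furniture knob standing on its foot, 38 mm high: foot 32 mm across, slim neck, head 40 mm across at its widest, 26 to 30 mm above the foot; about 60 g. Origin: centre of the foot's underside; z up.
- knob_black: black round furniture knob standing on its foot, 38 mm high: foot 32 mm across, slim neck, head 40 mm across at its widest, 26 to 30 mm above the foot; about 60 g. Origin: centre of the foot's underside; z up. Not part of any kit.
- sanding_block: brown cork sanding block lying flat, 44 (own x) x 64 (own y) x 32 mm high, about 50 g. Origin: centre of its underside; z up.

How it is judged:
At the end, for the whole second after the job is handed in: Each of the four pieces rests on the floor of its own bay (underside within 4 mm of it, tilt under 0.1 rad, centre within 36 mm of the bay's centre along both tray axes), released and still; teal tin and black knob upright within 30 mm of their starts (x of tin_lilac in the frame of tray_lilac between -0.036 and 0.036 m and y of tin_lilac in the frame of tray_lilac between 0.0105 and 0.0825 m and z of tin_lilac in the frame of tray_lilac between 0.002 and 0.009 m and angle between each of tin_lilac, knob_red, tin_mustard, sanding_block's own z axis and vertical below 0.1 rad and linear speed of each of tin_lilac, knob_red, tin_mustard, sanding_block below 0.02 m/s and angular speed of each of tin_lilac, knob_red, tin_mustard, sanding_block below 0.2 rad/s and x of knob_red in the frame of tray_lilac between -0.036 and 0.036 m and y of knob_red in the frame of tray_lilac between -0.0825 and -0.0105 m and z of knob_red in the frame of tray_lilac between 0.002 and 0.009 m and x of tin_mustard in the frame of tray_mustard between -0.036 and 0.036 m and y of tin_mustard in the frame of tray_mustard between 0.0105 and 0.0825 m and z of tin_mustard in the frame of tray_mustard between 0.002 and 0.009 m and x of sanding_block in the frame of tray_mustard between -0.036 and 0.036 m and y of sanding_block in the frame of tray_mustard between -0.0825 and -0.0105 m and z of sanding_block in the frame of tray_mustard between 0.002 and 0.009 m and distance of each of tin_teal, knob_black from where it was at the start of the episode below 0.03 m and angle between each of tin_teal, knob_black's own z axis and vertical below 0.2 rad); the robot touches nothing.
It fails at once if the teal tin or the black knob is knocked over or moved by more than 30 mm (distance of any of tin_teal, knob_black from where it was at the start of the episode above 0.03 m or angle between any of tin_teal, knob_black's own z axis and vertical above 0.4 rad).
It fails at once if a tin, the red knob or the sanding block is dropped from more than about 25 mm or flung (over 0.7 m/s while not held) ((linear speed of tin_lilac above 0.7 m/s and contact force between the fingers and tin_lilac below 0.05 N) or (linear speed of knob_red above 0.7 m/s and contact force between the fingers and knob_red below 0.05 N) or (linear speed of tin_mustard above 0.7 m/s and contact force between the fingers and tin_mustard below 0.05 N) or (linear speed of sanding_block above 0.7 m/s and contact force between the fingers and sanding_block below 0.05 N)).
It also fails if it takes over 96 s, if anything falls off the work surface, if the arm or the gripper's body presses on something with over 40 N, if the wrist force passes 120 N, or if a joint passes its speed limit or range.

### The arm

A 6-joint arm with a two-finger parallel gripper is mounted at the origin on the work surface. World frame = base frame: x ahead of the robot, y to its left, z up, the work surface at z = 0. Lengths are in m, angles in rad, forces in N, time in s.
With the tool pointing down it reaches from about 0.35 to 0.775 m from the base axis. Payload 7.3 kg.
Tool frame: the origin (TCP) lies midway between the tips of the shut fingers; the grasp point (between the pads) lies 19 mm behind it; z points along the fingers, y is the line along which they close (so a half turn about z gives the same grasp; the last joint's range is limited). The gripper opens to 92 mm and grips with 3 to 60 N. Pads are 19 mm wide; open, the fingers measure 130 mm over their backs; the gripper's body (75 mm by 190 mm) begins 47 mm behind the grasp point.
Start: joints at [1.187, 0.342, 1.524, -0, 1.275, -0.146], TCP at [0.124, 0.51, 0.193] pointing down, gripper open.
Joint ranges: [-2.53, 2.53], [-0.77, 2.02], [0.04, 2.7], [-1, 4.14], [0.28, 2.66], [-3.11, 3.11]. Speed limits (rad/s): [2.57, 2.57, 3.14, 3.14, 3.14, 3.14].

### API

Orientations are given as [roll, pitch, yaw] about the fixed x, y, z axes, in that order (R = Rz(yaw) Ry(pitch) Rx(roll)).
In Python, from cell import robot, read_camera, camera_params, nets gives the robot as it stands. The module is installed in compiled form; this text tells all that it offers.
- The arm moves only by the tool step_arm, never from a script. Its argument "steps" is a list of rows, each an object of numbers: "x", "y", "z": the shift along the tool's x, y, z as a fraction of full scale; "rx", "ry", "rz": the turn, a rotation vector about the tool's x, y, z as a fraction of full scale; "claw": the opening, from -1 (shut) to 1 (fully open). In form: [{"x": .., "y": .., "z": .., "rx": .., "ry": .., "rz": .., "claw": ..}, ...]. A call has 1 to 12 rows; each row is the pose to reach, as a shift and turn from the pose commanded when the call began, along the tool's axes at that moment; what a row does not reach only later rows make up. Full scale, the value 1, is 750 mm for a shift and pi/4 rad for a turn. A row lasts 1/12 s, in which the tool goes at most 41.7 mm and 7.16 degrees, less where a joint would pass 70% of its speed; a pose out of reach is approached as far as the arm can. A call with a number of a shift or a turn outside -1 to 1 is refused whole. A call with a gripper value outside its range is refused whole. The fingers move at their own pace and stop on an object; "squeeze" is the grip in N (left out, the last holds). Time passes only in rows, so rows that repeat a pose let the fingers close. It gives the time, the measured TCP pose, the force, the opening and the grip force at its end, in the units of the state.
- robot.observe(): the state, without advancing time (a new reading comes with each control period).
- read_camera(name): name is "side" or "top"; returns (picture, depth): 420x560x3 uint8, blue, green, red; 420x560 float32, m along the optical axis (not along the pixel's ray), 0 where there is no reading.
- camera_params(name): a dict with "fx", "fy", "cx", "cy" (pixels), "k1" (the pictures are not rectified: a ray, as slopes to the right and down, at radius r is drawn at 1 + k1 r^2 times it, then the intrinsics apply), "R" (3x3) and "t" (3): a world point X has camera coordinates R X + t. Camera axes: x right, y down, z forward; pixel columns grow to the right and rows downward; lengths in m; the calibration is good to about 2 mm. A picture is of the moment at which its call begins. camera_params takes no time and is no camera call.
- robot.hand_in(): hands the job in; it is judged then, once.
Trained networks look in the newest picture that a camera, given by its name, has taken for a name from the list of things; names that differ only in an ending like _2 or _b are one class to them, and where a whole thing is asked for, a point or a joint stands for the part that bears it (a point fixed in the world has none). Each returns a list of dicts, best first, with "conf" (0 to 1); they miss things now and then, are a little off and sometimes report something else, mostly with a low value. They report only what shows in the picture. A call takes as long as a camera call.
- nets.masks_of(camera, query): "region" (420x560 bool, what is visible of it) and "box" ([left, top, right, bottom] in pixels, round what is visible of it).
- nets.landmark_of(camera, query): "pixel" ([row, column] in pixels: a listed point, or the origin of a listed thing).
The state is a dict: "time": time; "qpos": joint angles; "qvel": joint speeds; "joint_efforts": joint torques, N m; "tool_pos": TCP position; "tool_rot": TCP orientation; "contact_force": force on the tool from outside, world axes, zero at the start; "torque": the same for the moment, N m; "opening": finger opening in m; "grip_force": force on a finger pad.
Only numpy, scipy, OpenCV 4.12 (cv2) and the standard library are available. Lean on these libraries where they do the work, as an engineer would, in place of code of your own. Each camera call takes 0.05 s, during which the arm holds its last target. There are 200 camera calls.

## Working session

There is one attempt and no reset: what is moved stays moved. The work goes in short steps, Python scripts to look and compute and a tool call to move; the robot and the scene stay as the last step left them, time stands still between calls to the robot, and variables do not carry over. Pictures are saved under pics/ and viewed, at most 14 in all, crops included, and the job is handed in when it is done.

Besides the shell and the picture viewer there is one more tool, called after ">>>" by a JSON object that holds its "fn" and its "kwargs". step_arm: Moves the arm, as the interface text tells. Its arguments: {"type":"object","properties":{"steps":{"type":"array","items":{"type":"object","properties":{"x":{"type":"number","minimum":-1,"maximum":1},"y":{"type":"number","minimum":-1,"maximum":1},"z":{"type":"number","minimum":-1,"maximum":1},"rx":{"type":"number","minimum":-1,"maximum":1},"ry":{"type":"number","minimum":-1,"maximum":1},"rz":{"type":"number","minimum":-1,"maximum":1},"claw":{"type":"number"}}}},"squeeze":{"type":"number"}},"required":["steps"]}

```bash
mkdir -p pics; cat > h.py <<'E'
import numpy as np, cv2
from cell import robot, read_camera, camera_params, nets
def world(cam, px, d):  # px Nx2 (col,row), d depth -> world
    p=camera_params(cam); px=np.asarray(px,float).reshape(-1,2)
    u=(px[:,0]-p["cx"])/p["fx"]; v=(px[:,1]-p["cy"])/p["fy"]
    a,b=u.copy(),v.copy()
    for _ in range(20):
        s=1+p["k1"]*(a*a+b*b); a,b=u/s,v/s
    X=np.c_[a,b,np.ones(len(a))]*np.asarray(d).reshape(-1,1)
    return (X-np.asarray(p["t"]))@np.asarray(p["R"])
def cloud(cam,depth,m):
    m=m&(depth>0); r,c=np.nonzero(m)
    return world(cam,np.c_[c,r],depth[r,c])
E
python3 - <<'E'
from h import *
for c in ["top","side"]:
    im,d=read_camera(c); cv2.imwrite(f"pics/{c}0.png",im)
    p=camera_params(c); print(c,-np.array(p["R"]).T@p["t"])
    for n in ["tray_lilac","tray_mustard","tin_lilac","tin_mustard","tin_teal","knob_red","knob_black","sanding_block"]:
        for q in nets.masks_of(c,n)[:2]:
            P=cloud(c,d,q["region"])
            zt=np.percentile(P[:,2],95); T=P[P[:,2]>zt-.006]
            rect=cv2.minAreaRect((T[:,:2]*1000).astype(np.float32))
            print(n,round(q["conf"],2),np.round(q["box"]),"ztop",zt.round(4),"rect mm",np.round(rect[0]),np.round(rect[1]),round(rect[2],1),"mean",T.mean(0).round(3))
print(robot.observe())
E
```

```text
top [ 0.41315961 -0.00739782  0.78908771]
tray_lilac 0.91 [162. 128. 262. 181.] ztop 0.0184 rect mm [617. 153.] [192. 100.] 89.4 mean [0.617 0.153 0.017]
tray_mustard 0.8 [324. 101. 439. 175.] ztop 0.0184 rect mm [ 639. -169.] [192. 100.] 73.3 mean [ 0.637 -0.168  0.017]
tin_lilac 0.68 [242. 219. 276. 250.] ztop 0.0642 rect mm [461.  62.] [52. 54.] 88.4 mean [0.46  0.062 0.062]
tin_mustard 0.56 [430. 233. 475. 268.] ztop 0.0643 rect mm [ 419. -282.] [54. 54.] 15.5 mean [ 0.419 -0.281  0.062]
tin_mustard 0.21 [124. 251. 144. 274.] ztop 0.0386 rect mm [415. 295.] [34. 36.] 87.5 mean [0.416 0.295 0.036]
tin_teal 0.93 [372. 247. 412. 281.] ztop 0.0642 rect mm [ 403. -169.] [54. 51.] 87.5 mean [ 0.403 -0.168  0.062]
knob_red 0.63 [315. 211. 337. 232.] ztop 0.0393 rect mm [478. -56.] [34. 35.] 35.2 mean [ 0.478 -0.056  0.037]
knob_black 0.91 [126. 251. 144. 275.] ztop 0.0386 rect mm [415. 294.] [38. 31.] 2.3 mean [0.416 0.295 0.036]
sanding_block 0.95 [174. 221. 213. 257.] ztop 0.0337 rect mm [459. 185.] [44. 64.] 26.1 mean [0.459 0.184 0.032]
side [ 0.45474421 -0.70209155  0.64375092]
tra
[... 989 characters left out ...]
ean [0.457 0.177 0.034]
{'time': 0.9, 'qpos': array([ 1.18697745e+00,  3.42004750e-01,  1.52410578e+00, -3.51219002e-05,
        1.27542714e+00, -1.46016108e-01]), 'qvel': array([ 0.00059505,  0.00094526, -0.00030811,  0.00113597, -0.00249122,
        0.00090565]), 'joint_efforts': array([ 2.63013508e-04, -4.31121361e+01, -2.44487000e+01,  7.15893181e-02,
        4.82121028e-02,  3.60538104e-05]), 'tool_pos': array([0.12367426, 0.51023319, 0.19293602]), 'tool_rot': array([3.14154314e+00, 4.12443037e-05, 2.90380011e+00]), 'contact_force': array([ 0.98838581, -0.48122411,  0.15723713]), 'torque': array([-0.01832365, -0.04072269,  0.00569182]), 'grip_force': 0.0, 'opening': 0.09189480441433583}
```

View pics/top0.png

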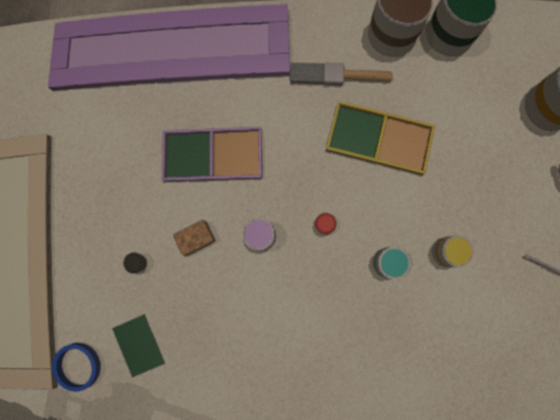

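View pics/side0.png

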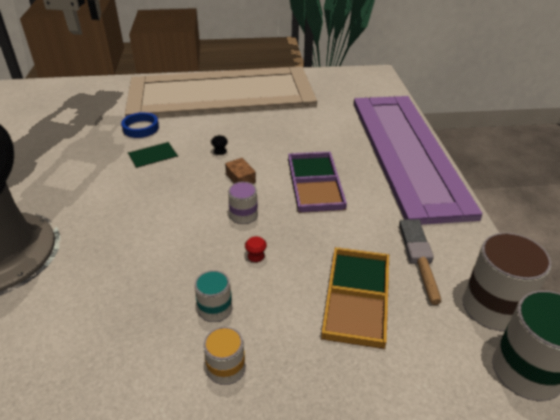

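The pictures agree with the nets. In the top view the red knob is at (325,223), the lilac tin at (259,235), the mustard tin at (455,251) and the block at (193,238). Both green bays face +y. I'll pick up the block first.

>>> {"fn": "step_arm", "kwargs": {"steps": [{"x": -0.536, "y": -0.316, "z": 0, "rz": 1, "claw": 1}, {"x": -0.536, "y": -0.316, "z": 0, "rz": 1, "claw": 1}, {"x": -0.536, "y": -0.316, "z": 0, "rz": 1, "claw": 1}, {"x": -0.536, "y": -0.316, "z": 0, "rz": 1, "claw": 1}, {"x": -0.536, "y": -0.316, "z": 0, "rz": 1, "claw": 1}, {"x": -0.536, "y": -0.316, "z": 0, "rz": 1, "claw": 1}, {"x": -0.536, "y": -0.316, "z": 0, "rz": 1, "claw": 1}, {"x": -0.536, "y": -0.316, "z": 0, "rz": 1, "claw": 1}, {"x": -0.536, "y": -0.316, "z": 0, "rz": 1, "claw": 1}, {"x": -0.536, "y": -0.316, "z": 0, "rz": 1, "claw": 1}, {"x": -0.536, "y": -0.316, "z": 0, "rz": 1, "claw": 1}, {"x": -0.536, "y": -0.316, "z": 0, "rz": 1, "claw": 1}], "squeeze": 15}}

```text
$.steps[0]: bad value
```

```bash
cat > mv.py <<'E'
import sys
from h import *
from scipy.spatial.transform import Rotation as Ro
# args: groups x,y,ztip,yawdeg -> fractions from present pose
s=robot.observe(); R=Ro.from_euler("xyz",s["tool_rot"])
print(np.round(s["time"],2),s["tool_pos"].round(4),np.degrees(s["tool_rot"]).round(2),"open",round(s["opening"],4),"F",s["contact_force"].round(1))
for a in sys.argv[1:]:
    x,y,z,w=map(float,a.split(","))
    d=R.inv().apply(np.array([x,y,z])-s["tool_pos"])/.75
    r=(R.inv()*Ro.from_euler("xyz",[np.pi,0,np.radians(w)])).as_rotvec()/(np.pi/4)
    print(a,d.round(4),r.round(3))
E
python3 mv.py 0.459,0.1845,0.11,116 0.459,0.1845,0.007,116
```

```text
0.9 [0.1237 0.5102 0.1929] [180.     0.   166.38] open 0.0919 F [ 1.  -0.5  0.2]
0.459,0.1845,0.11,116 [-0.5368 -0.3168  0.1106] [0.    0.    1.119]
0.459,0.1845,0.007,116 [-0.5368 -0.3168  0.2479] [0.    0.    1.119]
```

>>> {"fn": "step_arm", "kwargs": {"steps": [{"x": -0.536, "y": -0.316, "z": 0.0, "rx": 0.0, "ry": 0.0, "rz": 0.99, "claw": 1.0}, {"x": -0.536, "y": -0.316, "z": 0.0, "rx": 0.0, "ry": 0.0, "rz": 0.99, "claw": 1.0}, {"x": -0.536, "y": -0.316, "z": 0.0, "rx": 0.0, "ry": 0.0, "rz": 0.99, "claw": 1.0}, {"x": -0.536, "y": -0.316, "z": 0.0, "rx": 0.0, "ry": 0.0, "rz": 0.99, "claw": 1.0}, {"x": -0.536, "y": -0.316, "z": 0.0, "rx": 0.0, "ry": 0.0, "rz": 0.99, "claw": 1.0}, {"x": -0.536, "y": -0.316, "z": 0.0, "rx": 0.0, "ry": 0.0, "rz": 0.99, "claw": 1.0}, {"x": -0.536, "y": -0.316, "z": 0.0, "rx": 0.0, "ry": 0.0, "rz": 0.99, "claw": 1.0}, {"x": -0.536, "y": -0.316, "z": 0.0, "rx": 0.0, "ry": 0.0, "rz": 0.99, "claw": 1.0}, {"x": -0.536, "y": -0.316, "z": 0.0, "rx": 0.0, "ry": 0.0, "rz": 0.99, "claw": 1.0}, {"x": -0.536, "y": -0.316, "z": 0.0, "rx": 0.0, "ry": 0.0, "rz": 0.99, "claw": 1.0}, {"x": -0.536, "y": -0.316, "z": 0.0, "rx": 0.0, "ry": 0.0, "rz": 0.99, "claw": 1.0}, {"x": -0.536, "y": -0.316, "z": 0.0, "rx": 0.0, "ry": 0.0, "rz": 0.99, "claw": 1.0}], "squeeze": 15}}

```text
time: 1.9
tool_pos: [0.4625, 0.181, 0.1929]
tool_rot: [3.14, 0.002, 2.122]
contact_force: [-0.1, -0.9, -1.3]
opening: 0.0917
grip_force: 0.0
```

```bash
python3 mv.py 0.459,0.1845,0.09,116 0.459,0.1845,0.007,116
```

```text
1.9 [0.4625 0.181  0.1929] [1.7993e+02 1.3000e-01 1.2157e+02] open 0.0917 F [-0.1 -0.9 -1.3]
0.459,0.1845,0.09,116 [ 0.0067 -0.0018  0.1371] [0.002 0.003 0.124]
0.459,0.1845,0.007,116 [ 0.007  -0.0019  0.2478] [0.002 0.003 0.124]
```

>>> {"fn": "step_arm", "kwargs": {"steps": [{"x": 0.0, "y": 0.0, "z": 0.13, "rx": 0.0, "ry": 0.0, "rz": 0.129, "claw": 1.0}, {"x": 0.0, "y": 0.0, "z": 0.13, "rx": 0.0, "ry": 0.0, "rz": 0.129, "claw": 1.0}, {"x": 0.0, "y": 0.0, "z": 0.13, "rx": 0.0, "ry": 0.0, "rz": 0.129, "claw": 1.0}, {"x": 0.0, "y": 0.0, "z": 0.19, "rx": 0.0, "ry": 0.0, "rz": 0.129, "claw": 1.0}, {"x": 0.0, "y": 0.0, "z": 0.22, "rx": 0.0, "ry": 0.0, "rz": 0.129, "claw": 1.0}, {"x": 0.0, "y": 0.0, "z": 0.245, "rx": 0.0, "ry": 0.0, "rz": 0.129, "claw": 1.0}, {"x": 0.0, "y": 0.0, "z": 0.245, "rx": 0.0, "ry": 0.0, "rz": 0.129, "claw": 1.0}, {"x": 0.0, "y": 0.0, "z": 0.245, "rx": 0.0, "ry": 0.0, "rz": 0.129, "claw": 1.0}, {"x": 0.0, "y": 0.0, "z": 0.245, "rx": 0.0, "ry": 0.0, "rz": 0.129, "claw": 1.0}]}}

```text
time: 2.65
tool_pos: [0.4593, 0.1857, 0.0103]
tool_rot: [3.14, 0.0, 2.025]
contact_force: [0.3, -0.4, 0.4]
opening: 0.0915
grip_force: 0.0
```

```bash
python3 mv.py 0.459,0.1845,0.008,116
```

```text
2.65 [0.4593 0.1857 0.0103] [1.7989e+02 2.0000e-02 1.1603e+02] open 0.0915 F [ 0.3 -0.4  0.4]
0.459,0.1845,0.008,116 [-0.0012 -0.0011  0.0031] [0.002 0.    0.001]
```

>>> {"fn": "step_arm", "kwargs": {"steps": [{"x": 0.0, "y": 0.0, "z": 0.004, "rx": 0.0, "ry": 0.0, "rz": 0.0, "claw": 0.3}, {"x": 0.0, "y": 0.0, "z": 0.004, "rx": 0.0, "ry": 0.0, "rz": 0.0, "claw": -0.6}, {"x": 0.0, "y": 0.0, "z": 0.004, "rx": 0.0, "ry": 0.0, "rz": 0.0, "claw": -0.6}, {"x": 0.0, "y": 0.0, "z": 0.004, "rx": 0.0, "ry": 0.0, "rz": 0.0, "claw": -0.6}, {"x": 0.0, "y": 0.0, "z": 0.004, "rx": 0.0, "ry": 0.0, "rz": 0.0, "claw": -0.6}, {"x": 0.0, "y": 0.0, "z": 0.004, "rx": 0.0, "ry": 0.0, "rz": 0.0, "claw": -0.6}, {"x": 0.0, "y": 0.0, "z": 0.004, "rx": 0.0, "ry": 0.0, "rz": 0.0, "claw": -0.6}, {"x": 0.0, "y": 0.0, "z": 0.004, "rx": 0.0, "ry": 0.0, "rz": 0.0, "claw": -0.6}, {"x": 0.0, "y": 0.0, "z": 0.004, "rx": 0.0, "ry": 0.0, "rz": 0.0, "claw": -0.6}]}}

```text
time: 3.4
tool_pos: [0.4585, 0.1852, 0.0062]
tool_rot: [3.142, -0.0, 2.025]
contact_force: [0.8, -0.0, -0.0]
opening: 0.0362
grip_force: 0.0
```

```bash
python3 mv.py 0.459,0.1845,0.15,116 0.6257,-0.2135,0.15,116
```

```text
3.4 [0.4585 0.1852 0.0062] [180.    -0.   116.02] open 0.0362 F [ 0.8 -0.  -0. ]
0.459,0.1845,0.15,116 [-1.100e-03  1.000e-04 -1.918e-01] [ 0. -0.  0.]
0.6257,-0.2135,0.15,116 [-0.5755 -0.0329 -0.1918] [ 0. -0.  0.]
```

```bash
python3 - <<'E'
from h import *
for c in ["top","side"]:
    im,d=read_camera(c)
    crop=im[180:300,120:280] if c=="top" else im[100:240,170:330]
    cv2.imwrite(f"pics/{c}1.png",cv2.resize(crop,None,fx=4,fy=4))
s=robot.observe();print(s["opening"],s["grip_force"])
E
```

```text
0.02844821960758612 0.0
```

View pics/side1.png

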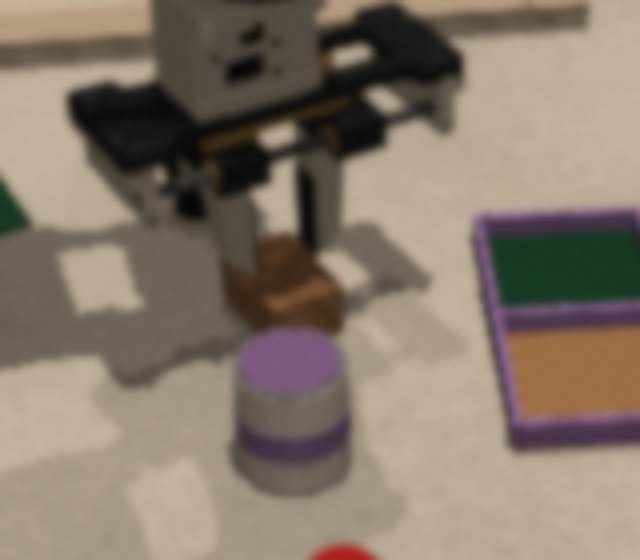

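The side crop shows the block in front of the fingers and apparently tilted, so it may have been pushed. I'll check the top view.

View pics/top1.png

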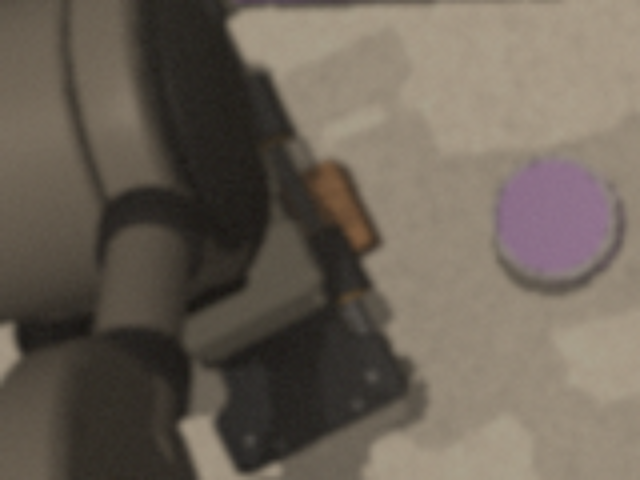

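```bash
python3 - <<'E'
from h import *
im,d=read_camera("side"); cv2.imwrite("pics/side2.png",cv2.resize(im[120:200,190:290],None,fx=8,fy=7,interpolation=cv2.INTER_NEAREST))
s=robot.observe();print(s["opening"],s["grip_force"],s["time"])
m=np.zeros(d.shape,bool); m[140:190,215:265]=1
r,c=np.nonzero(m&(d>0)); P=cloud("side",d,m)
ca,sa=np.cos(np.radians(26)),np.sin(np.radians(26))
L=(P[:,:2]-s["tool_pos"][:2])@np.array([[ca,-sa],[sa,ca]]) # a=closing, b=along block
for lo in range(2,90,8):
    k=(P[:,2]*1000>lo)&(P[:,2]*1000<lo+8)&(np.abs(L)<.07).all(1)
    if k.any(): print(lo,k.sum(),"a",np.percentile(L[k,0]*1000,[1,25,50,75,99]).round(),"b",np.percentile(L[k,1]*1000,[1,25,50,75,99]).round())
for q in nets.masks_of("side","sanding_block")[:2]: print(q["conf"],q["box"])
E
```

```text
0.02438183858400031 0.0 3.55
2 184 a [-60. -36. -22.  32.  67.] b [-50. -14.   5.  26.  69.]
10 62 a [-24. -22. -11.   7.  19.] b [-33. -31. -29.   3.  30.]
18 91 a [-24. -23. -16.   2.  19.] b [-34. -31. -30. -10.  25.]
26 293 a [-24. -16.  -1.   9.  19.] b [-33. -26. -11.   7.  29.]
34 69 a [-22. -11.  -1.  10.  17.] b [-31. -19.  -7.   4.  28.]
42 36 a [-24. -19.  13.  14.  24.] b [-13. -11.  -8.  -4.   9.]
50 56 a [-32. -25.  13.  17.  27.] b [-13. -12. -10.  -5.   9.]
58 79 a [-33. -28.  12.  17.  29.] b [-13. -11.  -9.  -6.  10.]
66 65 a [-34. -28. -15.  16.  29.] b [-13. -11.  -9.  -6.   7.]
74 87 a [-35. -30.  12.  17.  31.] b [-14. -11.  -9.  -5.  10.]
82 85 a [-35. -29.  13.  16.  31.] b [-12. -11.  -9.  -3.  10.]
0.73 [224.1, 161.3, 257.2, 184.9]
```

View pics/side2.png

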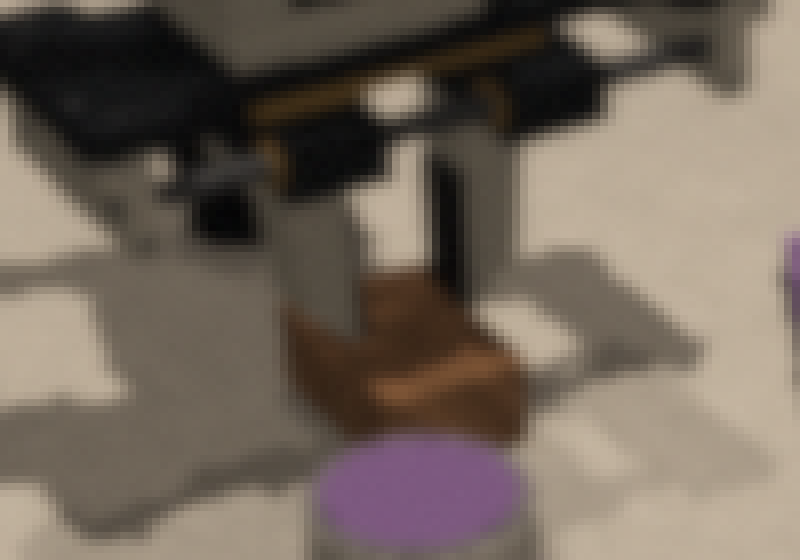

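The block hasn't moved, and the finger ends look as if they sit at its top face. I'll check the real height of the tips against the reported TCP.

```bash
python3 - <<'E'
from h import *
s=robot.observe();print(s["opening"],s["grip_force"],s["time"],s["contact_force"].round(2),s["tool_pos"].round(4))
ca,sa=np.cos(np.radians(26)),np.sin(np.radians(26))
for cam in ["side","top"]:
    im,d=read_camera(cam)
    P=cloud(cam,d,d>0)
    L=(P[:,:2]-s["tool_pos"][:2])@np.array([[ca,-sa],[sa,ca]])
    print(cam)
    for lo in range(34,200,8):
        k=(P[:,2]*1000>lo)&(P[:,2]*1000<lo+8)&(np.abs(L)<.15).all(1)
        if k.sum()>5: print(lo,k.sum(),"a",np.percentile(L[k,0]*1000,[1,25,50,75,99]).round(),"b",np.percentile(L[k,1]*1000,[1,25,50,75,99]).round())
im,d=read_camera("side")
for r in range(140,178,2):
    print(r,[tuple((world("side",[[c,r]],[d[r,c]])[0]*1000).round().astype(int)) for c in (226,229,232,247,250)])
E
```

```text
0.02084622279657391 0.0 3.6 [0.28 0.56 0.54] [0.4585 0.1852 0.0061]
side
34 183 a [-82. -70. -43.  -3.  16.] b [-139. -134. -115.   -2.  125.]
42 134 a [-81. -74. -58. -19.  15.] b [-138. -135. -127.  -11.    7.]
50 151 a [-81. -70. -49. -15.  24.] b [-140. -135. -122.  -10.   11.]
58 523 a [-80. -65. -52. -37.  22.] b [-138. -124. -111.  -96.    7.]
66 78 a [-55. -29. -16.  12.  26.] b [-130.  -11.  -10.   -7.   10.]
74 76 a [-31. -26. -14.  12.  26.] b [-14. -11. -10.  -5.   8.]
82 85 a [-31. -25.   8.  12.  26.] b [-13. -11.  -9.  -3.  11.]
90 44 a [-31. -18.  12.  17.  26.] b [-13. -11. -10.  -5.   5.]
98 18 a [-42. -38.  12.  14.  19.] b [-16. -12. -11.  -9.  13.]
106 150 a [-89. -88. -27.  66.  84.] b [-38. -34. -20.   5.  32.]
114 286 a [-89. -50.  -8.  36.  82.] b [-39. -35. -31. -20.  31.]
122 353 a [-89. -42.   5.  39.  82.] b [-38. -35. -30. -25.  28.]
130 259 a [-95. -41. -15.  26.  88.] b [-39. -33. -23. -21.  25.]
138 357 a [-97. -57.   6.  55.  89.] b [-39. -30. -25. -23.  26.]
146 929 a [-96. -76. -45.  65.  92.] b [-37. -24. -12.   9.  33.]
154 187 a [-53. -46. -25. 
[... 5206 characters left out ...]
72 [(np.int64(428), np.int64(196), np.int64(12)), (np.int64(435), np.int64(181), np.int64(22)), (np.int64(441), np.int64(168), np.int64(30)), (np.int64(473), np.int64(161), np.int64(33)), (np.int64(479), np.int64(161), np.int64(33))]
174 [(np.int64(427), np.int64(198), np.int64(5)), (np.int64(434), np.int64(181), np.int64(17)), (np.int64(441), np.int64(170), np.int64(24)), (np.int64(472), np.int64(158), np.int64(30)), (np.int64(479), np.int64(161), np.int64(28))]
176 [(np.int64(427), np.int64(197), np.int64(0)), (np.int64(434), np.int64(184), np.int64(9)), (np.int64(441), np.int64(170), np.int64(19)), (np.int64(472), np.int64(155), np.int64(28)), (np.int64(478), np.int64(157), np.int64(26))]
```

The depth shows the tips really at z≈0.045 and the body at about 0.106, while the reported TCP is 0.006. The reported height is therefore about 35–40 mm too low. I'll reopen, descend slowly while watching the force, and calibrate from the picture.

>>> {"fn": "step_arm", "kwargs": {"steps": [{"x": 0.0, "y": 0.0, "z": 0.0, "rx": 0.0, "ry": 0.0, "rz": 0.0, "claw": 1.0}, {"x": 0.0, "y": 0.0, "z": 0.0, "rx": 0.0, "ry": 0.0, "rz": 0.0, "claw": 1.0}, {"x": 0.0, "y": 0.0, "z": 0.0, "rx": 0.0, "ry": 0.0, "rz": 0.0, "claw": 1.0}, {"x": 0.0, "y": 0.0, "z": 0.0, "rx": 0.0, "ry": 0.0, "rz": 0.0, "claw": 1.0}, {"x": 0.0, "y": 0.0, "z": 0.0, "rx": 0.0, "ry": 0.0, "rz": 0.0, "claw": 1.0}, {"x": 0.0, "y": 0.0, "z": 0.0, "rx": 0.0, "ry": 0.0, "rz": 0.0, "claw": 1.0}, {"x": 0.0, "y": 0.0, "z": 0.0, "rx": 0.0, "ry": 0.0, "rz": 0.0, "claw": 1.0}, {"x": 0.0, "y": 0.0, "z": 0.0, "rx": 0.0, "ry": 0.0, "rz": 0.0, "claw": 1.0}, {"x": 0.0, "y": 0.0, "z": 0.01, "rx": 0.0, "ry": 0.0, "rz": 0.0, "claw": 1.0}, {"x": 0.0, "y": 0.0, "z": 0.02, "rx": 0.0, "ry": 0.0, "rz": 0.0, "claw": 1.0}, {"x": 0.0, "y": 0.0, "z": 0.027, "rx": 0.0, "ry": 0.0, "rz": 0.0, "claw": 1.0}, {"x": 0.0, "y": 0.0, "z": 0.027, "rx": 0.0, "ry": 0.0, "rz": 0.0, "claw": 1.0}]}}

```text
time: 4.75
tool_pos: [0.4574, 0.185, -0.0157]
tool_rot: [-3.139, -0.001, 2.025]
contact_force: [0.4, -0.1, -0.6]
opening: 0.0902
grip_force: 0.0
```

```bash
python3 mv.py; python3 - <<'E'
from h import *
s=robot.observe()
ca,sa=np.cos(np.radians(26)),np.sin(np.radians(26))
im,d=read_camera("side"); cv2.imwrite("pics/side3.png",cv2.resize(im[110:200,180:300],None,fx=6,fy=6,interpolation=cv2.INTER_CUBIC))
P=cloud("side",d,d>0); L=(P[:,:2]-s["tool_pos"][:2])@np.array([[ca,-sa],[sa,ca]])
for lo in range(0,120,6):
    k=(P[:,2]*1000>lo)&(P[:,2]*1000<lo+6)&(np.abs(L[:,0])<.1)&(np.abs(L[:,1])<.04)
    A=L[k,0]*1000
    print(lo,"n",k.sum(),"finger L",((A<-42)&(A>-70)).sum(),"R",((A>42)&(A<70)).sum())
E
```

```text
4.75 [ 0.4574  0.185  -0.0157] [-1.7984e+02 -4.0000e-02  1.1602e+02] open 0.0902 F [ 0.4 -0.1 -0.6]
0 n 1062 finger L 231 R 186
6 n 40 finger L 0 R 0
12 n 51 finger L 0 R 0
18 n 83 finger L 5 R 12
24 n 106 finger L 14 R 19
30 n 406 finger L 18 R 27
36 n 52 finger L 27 R 25
42 n 53 finger L 24 R 29
48 n 56 finger L 28 R 28
54 n 51 finger L 24 R 27
60 n 59 finger L 25 R 34
66 n 42 finger L 17 R 25
72 n 19 finger L 1 R 18
78 n 9 finger L 0 R 9
84 n 62 finger L 3 R 19
90 n 140 finger L 24 R 41
96 n 240 finger L 28 R 49
102 n 215 finger L 43 R 79
108 n 262 finger L 56 R 89
114 n 180 finger L 16 R 45
```

View pics/side3.png

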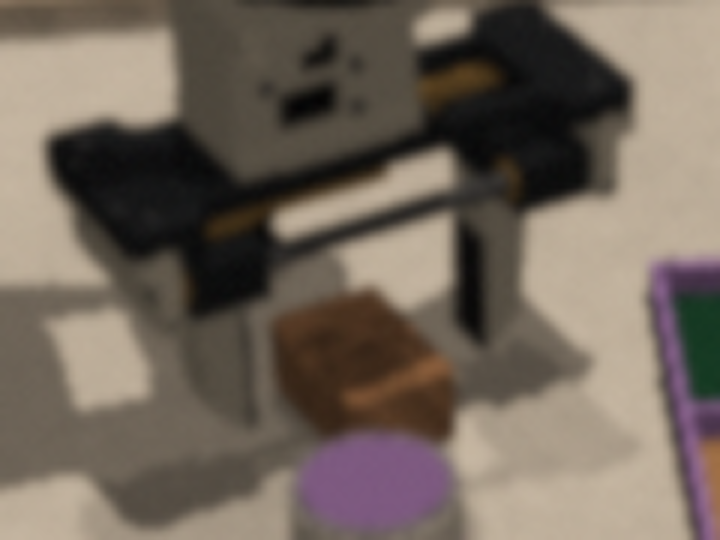

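The offset is confirmed: the tips are at about 0.020 with a report of -0.0157, so true z ≈ reported + 0.036. The fingers straddle the block. I'll go down 11 mm and close.

>>> {"fn": "step_arm", "kwargs": {"steps": [{"x": 0.0, "y": 0.0, "z": 0.008, "rx": 0.0, "ry": 0.0, "rz": 0.0, "claw": 1.0}, {"x": 0.0, "y": 0.0, "z": 0.013, "rx": 0.0, "ry": 0.0, "rz": 0.0, "claw": 0.3}, {"x": 0.0, "y": 0.0, "z": 0.013, "rx": 0.0, "ry": 0.0, "rz": 0.0, "claw": -0.5}, {"x": 0.0, "y": 0.0, "z": 0.013, "rx": 0.0, "ry": 0.0, "rz": 0.0, "claw": -0.5}, {"x": 0.0, "y": 0.0, "z": 0.013, "rx": 0.0, "ry": 0.0, "rz": 0.0, "claw": -0.5}, {"x": 0.0, "y": 0.0, "z": 0.013, "rx": 0.0, "ry": 0.0, "rz": 0.0, "claw": -0.5}, {"x": 0.0, "y": 0.0, "z": 0.013, "rx": 0.0, "ry": 0.0, "rz": 0.0, "claw": -0.5}, {"x": 0.0, "y": 0.0, "z": 0.013, "rx": 0.0, "ry": 0.0, "rz": 0.0, "claw": -0.5}, {"x": 0.0, "y": 0.0, "z": 0.013, "rx": 0.0, "ry": 0.0, "rz": 0.0, "claw": -0.5}, {"x": 0.0, "y": 0.0, "z": 0.013, "rx": 0.0, "ry": 0.0, "rz": 0.0, "claw": -0.5}, {"x": 0.0, "y": 0.0, "z": 0.013, "rx": 0.0, "ry": 0.0, "rz": 0.0, "claw": -0.5}], "squeeze": 15}}

```text
time: 5.72
tool_pos: [0.4586, 0.1853, -0.0237]
tool_rot: [3.141, -0.0, 2.025]
contact_force: [-0.1, -0.5, 0.6]
opening: 0.044
grip_force: 15.0
```

```bash
sed -i 's/^    d=R.inv/    z-=0.036\n    d=R.inv/' mv.py; python3 mv.py 0.459,0.185,0.12,116 0.6257,-0.2135,0.12,116  0.6257,-0.2135,0.0145,116
```

```text
5.72 [ 0.4586  0.1853 -0.0237] [179.98  -0.   116.02] open 0.044 F [-0.1 -0.5  0.6]
0.459,0.185,0.12,116 [-0.0005  0.0003 -0.1436] [ 0. -0.  0.]
0.6257,-0.2135,0.12,116 [-0.5755 -0.033  -0.1436] [ 0. -0.  0.]
0.6257,-0.2135,0.0145,116 [-0.5755 -0.0331 -0.0029] [ 0. -0.  0.]
```

>>> {"fn": "step_arm", "kwargs": {"steps": [{"x": 0.0, "y": 0.0, "z": -0.03, "rx": 0.0, "ry": 0.0, "rz": 0.0, "claw": -0.5}, {"x": 0.0, "y": 0.0, "z": -0.08, "rx": 0.0, "ry": 0.0, "rz": 0.0, "claw": -0.5}, {"x": 0.0, "y": 0.0, "z": -0.13, "rx": 0.0, "ry": 0.0, "rz": 0.0, "claw": -0.5}, {"x": -0.05, "y": 0.0, "z": -0.14, "rx": 0.0, "ry": 0.0, "rz": 0.0, "claw": -0.5}, {"x": -0.1, "y": -0.01, "z": -0.14, "rx": 0.0, "ry": 0.0, "rz": 0.0, "claw": -0.5}, {"x": -0.15, "y": -0.01, "z": -0.14, "rx": 0.0, "ry": 0.0, "rz": 0.0, "claw": -0.5}, {"x": -0.2, "y": -0.01, "z": -0.14, "rx": 0.0, "ry": 0.0, "rz": 0.0, "claw": -0.5}, {"x": -0.25, "y": -0.02, "z": -0.14, "rx": 0.0, "ry": 0.0, "rz": 0.0, "claw": -0.5}, {"x": -0.3, "y": -0.02, "z": -0.14, "rx": 0.0, "ry": 0.0, "rz": 0.0, "claw": -0.5}, {"x": -0.35, "y": -0.02, "z": -0.14, "rx": 0.0, "ry": 0.0, "rz": 0.0, "claw": -0.5}, {"x": -0.38, "y": -0.02, "z": -0.14, "rx": 0.0, "ry": 0.0, "rz": 0.0, "claw": -0.5}, {"x": -0.4, "y": -0.02, "z": -0.14, "rx": 0.0, "ry": 0.0, "rz": 0.0, "claw": -0.5}]}}

```text
time: 6.72
tool_pos: [0.5774, -0.0939, 0.0808]
tool_rot: [3.142, 0.0, 2.022]
contact_force: [0.4, 0.8, -0.9]
opening: 0.0441
grip_force: 15.0
```

>>> {"fn": "step_arm", "kwargs": {"steps": [{"x": -0.04, "y": 0.0, "z": 0.0, "rx": 0.0, "ry": 0.0, "rz": 0.0, "claw": -0.5}, {"x": -0.09, "y": -0.01, "z": 0.0, "rx": 0.0, "ry": 0.0, "rz": 0.0, "claw": -0.5}, {"x": -0.13, "y": -0.013, "z": 0.0, "rx": 0.0, "ry": 0.0, "rz": 0.0, "claw": -0.5}, {"x": -0.16, "y": -0.013, "z": 0.0, "rx": 0.0, "ry": 0.0, "rz": 0.0, "claw": -0.5}, {"x": -0.175, "y": -0.013, "z": 0.0, "rx": 0.0, "ry": 0.0, "rz": 0.0, "claw": -0.5}, {"x": -0.175, "y": -0.013, "z": 0.02, "rx": 0.0, "ry": 0.0, "rz": 0.0, "claw": -0.5}, {"x": -0.175, "y": -0.013, "z": 0.05, "rx": 0.0, "ry": 0.0, "rz": 0.0, "claw": -0.5}, {"x": -0.175, "y": -0.013, "z": 0.08, "rx": 0.0, "ry": 0.0, "rz": 0.0, "claw": -0.5}, {"x": -0.175, "y": -0.013, "z": 0.1, "rx": 0.0, "ry": 0.0, "rz": 0.0, "claw": -0.5}, {"x": -0.175, "y": -0.013, "z": 0.1, "rx": 0.0, "ry": 0.0, "rz": 0.0, "claw": -0.5}, {"x": -0.175, "y": -0.013, "z": 0.1, "rx": 0.0, "ry": 0.0, "rz": 0.0, "claw": -0.5}]}}

```text
time: 7.63
tool_pos: [0.6248, -0.2129, 0.0053]
tool_rot: [-3.14, -0.002, 2.025]
contact_force: [-0.2, 0.0, 0.4]
opening: 0.0436
grip_force: 15.0
```

```bash
python3 mv.py 0.6257,-0.2135,0.0175,116; python3 - <<'E'
from h import *
im,d=read_camera("side"); cv2.imwrite("pics/side4.png",cv2.resize(im[200:360,270:430],None,fx=3.5,fy=3.5,interpolation=cv2.INTER_CUBIC))
E
```

```text
7.63 [ 0.6248 -0.2129  0.0053] [-1.7992e+02 -1.1000e-01  1.1602e+02] open 0.0436 F [-0.2  0.   0.4]
0.6257,-0.2135,0.0175,116 [-0.0014  0.0007  0.0317] [-0.002 -0.002  0.   ]
```

View pics/side4.png

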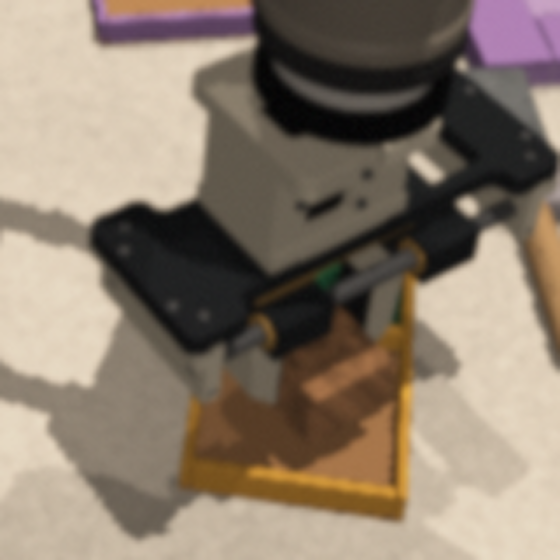

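The block is held centred above the bare bay of the mustard tray. I'll lower it to the floor.

>>> {"fn": "step_arm", "kwargs": {"steps": [{"x": 0.0, "y": 0.0, "z": 0.012, "rx": 0.0, "ry": 0.0, "rz": 0.0, "claw": -0.5}, {"x": 0.0, "y": 0.0, "z": 0.022, "rx": 0.0, "ry": 0.0, "rz": 0.0, "claw": -0.5}, {"x": 0.0, "y": 0.0, "z": 0.028, "rx": 0.0, "ry": 0.0, "rz": 0.0, "claw": -0.5}, {"x": 0.0, "y": 0.0, "z": 0.03, "rx": 0.0, "ry": 0.0, "rz": 0.0, "claw": -0.5}, {"x": 0.0, "y": 0.0, "z": 0.031, "rx": 0.0, "ry": 0.0, "rz": 0.0, "claw": -0.5}, {"x": 0.0, "y": 0.0, "z": 0.031, "rx": 0.0, "ry": 0.0, "rz": 0.0, "claw": -0.5}, {"x": 0.0, "y": 0.0, "z": 0.031, "rx": 0.0, "ry": 0.0, "rz": 0.0, "claw": -0.5}]}}

```text
time: 8.27
tool_pos: [0.6257, -0.2132, -0.0169]
tool_rot: [3.141, 0.0, 2.025]
contact_force: [-0.1, -0.1, -0.6]
opening: 0.0442
grip_force: 15.0
```

>>> {"fn": "step_arm", "kwargs": {"steps": [{"x": 0.0, "y": 0.0, "z": 0.002, "rx": 0.0, "ry": 0.0, "rz": 0.0, "claw": -0.5}, {"x": 0.0, "y": 0.0, "z": 0.002, "rx": 0.0, "ry": 0.0, "rz": 0.0, "claw": -0.5}, {"x": 0.0, "y": 0.0, "z": 0.002, "rx": 0.0, "ry": 0.0, "rz": 0.0, "claw": -0.5}]}}

```text
time: 8.52
tool_pos: [0.6255, -0.2132, -0.0185]
tool_rot: [3.141, 0.0, 2.025]
contact_force: [-0.2, -1.1, -1.1]
opening: 0.0443
grip_force: 15.0
```

>>> {"fn": "step_arm", "kwargs": {"steps": [{"x": 0.0, "y": 0.0, "z": 0.0, "rx": 0.0, "ry": 0.0, "rz": 0.0, "claw": 0.2}, {"x": 0.0, "y": 0.0, "z": 0.0, "rx": 0.0, "ry": 0.0, "rz": 0.0, "claw": 0.2}, {"x": 0.0, "y": 0.0, "z": 0.0, "rx": 0.0, "ry": 0.0, "rz": 0.0, "claw": 0.2}, {"x": 0.0, "y": 0.0, "z": 0.0, "rx": 0.0, "ry": 0.0, "rz": 0.0, "claw": 0.2}, {"x": 0.0, "y": 0.0, "z": -0.01, "rx": 0.0, "ry": 0.0, "rz": 0.0, "claw": 0.2}, {"x": 0.0, "y": 0.0, "z": -0.04, "rx": 0.0, "ry": 0.0, "rz": 0.0, "claw": 0.2}, {"x": 0.0, "y": 0.0, "z": -0.08, "rx": 0.0, "ry": 0.0, "rz": 0.0, "claw": 0.2}, {"x": 0.0, "y": 0.0, "z": -0.12, "rx": 0.0, "ry": 0.0, "rz": 0.0, "claw": 0.8}, {"x": 0.0, "y": 0.0, "z": -0.14, "rx": 0.0, "ry": 0.0, "rz": 0.0, "claw": 1.0}, {"x": 0.0, "y": 0.0, "z": -0.14, "rx": 0.0, "ry": 0.0, "rz": 0.0, "claw": 1.0}]}}

```text
time: 9.35
tool_pos: [0.628, -0.2143, 0.0919]
tool_rot: [3.136, 0.007, 2.025]
contact_force: [1.1, -0.3, -0.5]
opening: 0.0705
grip_force: 0.0
```

```bash
python3 mv.py 0.477,-0.0575,0.12,135
```

```text
9.35 [ 0.628  -0.2143  0.0919] [179.68   0.4  116.02] open 0.0705 F [ 1.1 -0.3 -0.5]
0.477,-0.0575,0.12,135 [ 0.2763 -0.0893  0.0081] [ 0.006  0.01  -0.422]
```

>>> {"fn": "step_arm", "kwargs": {"steps": [{"x": 0.27, "y": -0.087, "z": 0.0, "rx": 0.0, "ry": 0.0, "rz": -0.422, "claw": 1.0}, {"x": 0.2735, "y": -0.087, "z": 0.0, "rx": 0.0, "ry": 0.0, "rz": -0.422, "claw": 1.0}, {"x": 0.2735, "y": -0.087, "z": 0.0, "rx": 0.0, "ry": 0.0, "rz": -0.422, "claw": 1.0}, {"x": 0.2735, "y": -0.087, "z": 0.0, "rx": 0.0, "ry": 0.0, "rz": -0.422, "claw": 1.0}, {"x": 0.2735, "y": -0.087, "z": 0.0, "rx": 0.0, "ry": 0.0, "rz": -0.422, "claw": 1.0}, {"x": 0.2735, "y": -0.087, "z": 0.0, "rx": 0.0, "ry": 0.0, "rz": -0.422, "claw": 1.0}, {"x": 0.2735, "y": -0.087, "z": 0.0, "rx": 0.0, "ry": 0.0, "rz": -0.422, "claw": 1.0}, {"x": 0.2735, "y": -0.087, "z": 0.0, "rx": 0.0, "ry": 0.0, "rz": -0.422, "claw": 1.0}, {"x": 0.2735, "y": -0.087, "z": 0.0, "rx": 0.0, "ry": 0.0, "rz": -0.422, "claw": 1.0}, {"x": 0.2735, "y": -0.087, "z": 0.0, "rx": 0.0, "ry": 0.0, "rz": -0.422, "claw": 1.0}]}}

```text
time: 10.18
tool_pos: [0.478, -0.0586, 0.0863]
tool_rot: [3.141, 0.001, 2.355]
contact_force: [0.6, -0.2, -0.5]
opening: 0.0915
grip_force: 0.0
```

```bash
python3 mv.py 0.477,-0.0575,0.011,135; python3 - <<'E'
from h import *
im,d=read_camera("side"); cv2.imwrite("pics/side5.png",im)
s=robot.observe()
P=cloud("side",d,d>0); k=(np.hypot(*(P[:,:2]-s["tool_pos"][:2]).T)<.075)&(P[:,2]>.06)&(P[:,2]<.2)
print("lowest finger z",np.sort(P[k,2])[:12].round(3))
k=(np.hypot(*(P[:,:2]-[.477,-.0575]).T)<.03)&(P[:,2]>.03)&(P[:,2]<.05); print("knob",P[k].mean(0).round(4), k.sum())
E
```

```text
10.18 [ 0.478  -0.0586  0.0863] [1.7998e+02 4.0000e-02 1.3495e+02] open 0.0915 F [ 0.6 -0.2 -0.5]
0.477,-0.0575,0.011,135 [ 0.0021 -0.      0.1483] [ 0.     0.001 -0.001]
lowest finger z [0.121 0.122 0.122 0.122 0.122 0.122 0.122 0.122 0.123 0.123 0.123 0.123]
knob [ 0.4757 -0.0615  0.0363] 286
```

View pics/side5.png

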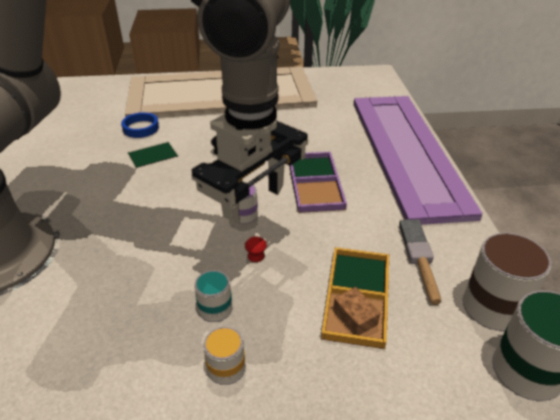

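The block lies flat in the bare bay at about (357,310), and the z offset holds here too. Next is the red knob.

>>> {"fn": "step_arm", "kwargs": {"steps": [{"x": 0.002, "y": 0.0, "z": 0.05, "rx": 0.0, "ry": 0.0, "rz": 0.0, "claw": 1.0}, {"x": 0.002, "y": 0.0, "z": 0.09, "rx": 0.0, "ry": 0.0, "rz": 0.0, "claw": 1.0}, {"x": 0.002, "y": 0.0, "z": 0.125, "rx": 0.0, "ry": 0.0, "rz": 0.0, "claw": 1.0}, {"x": 0.002, "y": 0.0, "z": 0.149, "rx": 0.0, "ry": 0.0, "rz": 0.0, "claw": 1.0}, {"x": 0.002, "y": 0.0, "z": 0.149, "rx": 0.0, "ry": 0.0, "rz": 0.0, "claw": 0.3}, {"x": 0.002, "y": 0.0, "z": 0.149, "rx": 0.0, "ry": 0.0, "rz": 0.0, "claw": -0.6}, {"x": 0.002, "y": 0.0, "z": 0.149, "rx": 0.0, "ry": 0.0, "rz": 0.0, "claw": -0.6}, {"x": 0.002, "y": 0.0, "z": 0.149, "rx": 0.0, "ry": 0.0, "rz": 0.0, "claw": -0.6}, {"x": 0.002, "y": 0.0, "z": 0.149, "rx": 0.0, "ry": 0.0, "rz": 0.0, "claw": -0.6}, {"x": 0.002, "y": 0.0, "z": 0.149, "rx": 0.0, "ry": 0.0, "rz": 0.0, "claw": -0.6}, {"x": 0.002, "y": 0.0, "z": 0.149, "rx": 0.0, "ry": 0.0, "rz": 0.0, "claw": -0.6}, {"x": 0.002, "y": 0.0, "z": 0.149, "rx": 0.0, "ry": 0.0, "rz": 0.0, "claw": -0.6}], "squeeze": 12}}

```text
time: 11.23
tool_pos: [0.476, -0.0564, -0.0249]
tool_rot: [3.141, 0.001, 2.356]
contact_force: [-0.6, 0.1, -0.5]
opening: 0.0431
grip_force: 0.0
```

>>> {"fn": "step_arm", "kwargs": {"steps": [{"x": 0.0, "y": 0.0, "z": 0.0, "rx": 0.0, "ry": 0.0, "rz": 0.0, "claw": -0.6}, {"x": 0.0, "y": 0.0, "z": 0.0, "rx": 0.0, "ry": 0.0, "rz": 0.0, "claw": -0.6}]}}

```text
time: 11.4
tool_pos: [0.476, -0.0564, -0.025]
tool_rot: [3.141, 0.0, 2.356]
contact_force: [0.1, 0.2, 3.7]
opening: 0.0386
grip_force: 12.0
```

```bash
python3 mv.py 0.6165,0.1065,0.11,135
```

```text
11.4 [ 0.476  -0.0564 -0.025 ] [1.7998e+02 3.0000e-02 1.3501e+02] open 0.0386 F [0.1 0.2 3.7]
0.6165,0.1065,0.11,135 [ 0.021   0.2861 -0.1319] [0.    0.001 0.   ]
```

>>> {"fn": "step_arm", "kwargs": {"steps": [{"x": 0.0, "y": 0.0, "z": -0.01, "rx": 0.0, "ry": 0.0, "rz": 0.0, "claw": -0.6}, {"x": 0.0, "y": 0.0, "z": -0.04, "rx": 0.0, "ry": 0.0, "rz": 0.0, "claw": -0.6}, {"x": 0.0, "y": 0.0, "z": -0.09, "rx": 0.0, "ry": 0.0, "rz": 0.0, "claw": -0.6}, {"x": 0.0, "y": 0.04, "z": -0.11, "rx": 0.0, "ry": 0.0, "rz": 0.0, "claw": -0.6}, {"x": 0.01, "y": 0.09, "z": -0.11, "rx": 0.0, "ry": 0.0, "rz": 0.0, "claw": -0.6}, {"x": 0.01, "y": 0.14, "z": -0.11, "rx": 0.0, "ry": 0.0, "rz": 0.0, "claw": -0.6}, {"x": 0.021, "y": 0.19, "z": -0.11, "rx": 0.0, "ry": 0.0, "rz": 0.0, "claw": -0.6}, {"x": 0.021, "y": 0.24, "z": -0.11, "rx": 0.0, "ry": 0.0, "rz": 0.0, "claw": -0.6}, {"x": 0.021, "y": 0.27, "z": -0.11, "rx": 0.0, "ry": 0.0, "rz": 0.0, "claw": -0.6}, {"x": 0.021, "y": 0.286, "z": -0.11, "rx": 0.0, "ry": 0.0, "rz": 0.0, "claw": -0.6}, {"x": 0.021, "y": 0.286, "z": -0.11, "rx": 0.0, "ry": 0.0, "rz": 0.0, "claw": -0.6}, {"x": 0.021, "y": 0.286, "z": -0.11, "rx": 0.0, "ry": 0.0, "rz": 0.0, "claw": -0.6}]}}

```text
time: 12.4
tool_pos: [0.6158, 0.1067, 0.0569]
tool_rot: [-3.141, -0.001, 2.358]
contact_force: [-0.4, -1.1, -0.6]
opening: 0.0386
grip_force: 12.0
```

```bash
python3 mv.py 0.6165,0.1065,0.04,135 0.6165,0.1065,0.016,135; python3 - <<'E'
from h import *
im,d=read_camera("side"); cv2.imwrite("pics/side6.png",cv2.resize(im[110:230,240:390],None,fx=4,fy=4,interpolation=cv2.INTER_CUBIC))
E
```

```text
12.4 [0.6158 0.1067 0.0569] [-1.7995e+02 -3.0000e-02  1.3508e+02] open 0.0386 F [-0.4 -1.1 -0.6]
0.6165,0.1065,0.04,135 [-0.0009  0.0006  0.0706] [-0.001 -0.001  0.002]
0.6165,0.1065,0.016,135 [-0.0009  0.0006  0.1026] [-0.001 -0.001  0.002]
```

View pics/side6.png

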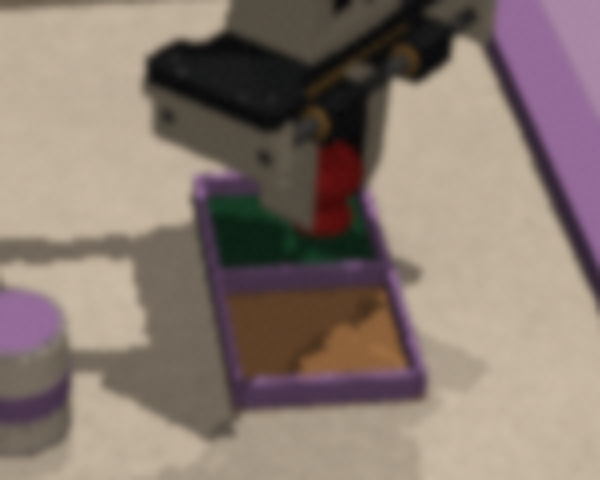

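The knob is held upright above the bay. I'll lower it.

>>> {"fn": "step_arm", "kwargs": {"steps": [{"x": 0.0, "y": 0.0, "z": 0.03, "rx": 0.0, "ry": 0.0, "rz": 0.0, "claw": -0.6}, {"x": 0.0, "y": 0.0, "z": 0.06, "rx": 0.0, "ry": 0.0, "rz": 0.0, "claw": -0.6}, {"x": 0.0, "y": 0.0, "z": 0.08, "rx": 0.0, "ry": 0.0, "rz": 0.0, "claw": -0.6}, {"x": 0.0, "y": 0.0, "z": 0.092, "rx": 0.0, "ry": 0.0, "rz": 0.0, "claw": -0.6}, {"x": 0.0, "y": 0.0, "z": 0.098, "rx": 0.0, "ry": 0.0, "rz": 0.0, "claw": -0.6}, {"x": 0.0, "y": 0.0, "z": 0.1, "rx": 0.0, "ry": 0.0, "rz": 0.0, "claw": -0.6}, {"x": 0.0, "y": 0.0, "z": 0.1, "rx": 0.0, "ry": 0.0, "rz": 0.0, "claw": -0.6}, {"x": 0.0, "y": 0.0, "z": 0.1, "rx": 0.0, "ry": 0.0, "rz": 0.0, "claw": -0.6}]}}

```text
time: 13.12
tool_pos: [0.617, 0.1063, -0.0168]
tool_rot: [3.14, 0.001, 2.356]
contact_force: [-0.7, -0.6, -0.2]
opening: 0.0386
grip_force: 12.0
```

>>> {"fn": "step_arm", "kwargs": {"steps": [{"x": 0.0, "y": 0.0, "z": 0.002, "rx": 0.0, "ry": 0.0, "rz": 0.0, "claw": -0.6}, {"x": 0.0, "y": 0.0, "z": 0.002, "rx": 0.0, "ry": 0.0, "rz": 0.0, "claw": -0.6}, {"x": 0.0, "y": 0.0, "z": 0.002, "rx": 0.0, "ry": 0.0, "rz": 0.0, "claw": -0.6}]}}

```text
time: 13.37
tool_pos: [0.6165, 0.1065, -0.0189]
tool_rot: [3.141, 0.0, 2.356]
contact_force: [0.1, -0.5, -0.9]
opening: 0.0386
grip_force: 12.0
```

>>> {"fn": "step_arm", "kwargs": {"steps": [{"x": 0.0, "y": 0.0, "z": 0.001, "rx": 0.0, "ry": 0.0, "rz": 0.0, "claw": -0.6}, {"x": 0.0, "y": 0.0, "z": 0.001, "rx": 0.0, "ry": 0.0, "rz": 0.0, "claw": -0.6}, {"x": 0.0, "y": 0.0, "z": 0.001, "rx": 0.0, "ry": 0.0, "rz": 0.0, "claw": 0.2}, {"x": 0.0, "y": 0.0, "z": 0.001, "rx": 0.0, "ry": 0.0, "rz": 0.0, "claw": 0.2}, {"x": 0.0, "y": 0.0, "z": 0.001, "rx": 0.0, "ry": 0.0, "rz": 0.0, "claw": 0.2}, {"x": 0.0, "y": 0.0, "z": 0.001, "rx": 0.0, "ry": 0.0, "rz": 0.0, "claw": 0.2}, {"x": 0.0, "y": 0.0, "z": 0.001, "rx": 0.0, "ry": 0.0, "rz": 0.0, "claw": 0.2}, {"x": 0.0, "y": 0.0, "z": -0.02, "rx": 0.0, "ry": 0.0, "rz": 0.0, "claw": 0.2}, {"x": 0.0, "y": 0.0, "z": -0.06, "rx": 0.0, "ry": 0.0, "rz": 0.0, "claw": 0.2}, {"x": 0.0, "y": 0.0, "z": -0.11, "rx": 0.0, "ry": 0.0, "rz": 0.0, "claw": 1.0}, {"x": 0.0, "y": 0.0, "z": -0.16, "rx": 0.0, "ry": 0.0, "rz": 0.0, "claw": 1.0}, {"x": 0.0, "y": 0.0, "z": -0.18, "rx": 0.0, "ry": 0.0, "rz": 0.0, "claw": 1.0}]}}

```text
time: 14.37
tool_pos: [0.6187, 0.1066, 0.1214]
tool_rot: [3.136, 0.005, 2.356]
contact_force: [1.5, 0.1, 1.2]
opening: 0.0709
grip_force: 0.0
```

```bash
python3 mv.py 0.461,0.062,0.15,90
```

```text
14.37 [0.6187 0.1066 0.1214] [179.66   0.3  135.01] open 0.0709 F [1.5 0.1 1.2]
0.461,0.062,0.15,90 [ 0.1067 -0.1908  0.0081] [0.01  0.003 1.   ]
```

>>> {"fn": "step_arm", "kwargs": {"steps": [{"x": 0.1045, "y": -0.1885, "z": 0.0, "rx": 0.0, "ry": 0.0, "rz": 1.0, "claw": 1.0}, {"x": 0.1045, "y": -0.1885, "z": 0.0, "rx": 0.0, "ry": 0.0, "rz": 1.0, "claw": 1.0}, {"x": 0.1045, "y": -0.1885, "z": 0.0, "rx": 0.0, "ry": 0.0, "rz": 1.0, "claw": 1.0}, {"x": 0.1045, "y": -0.1885, "z": 0.0, "rx": 0.0, "ry": 0.0, "rz": 1.0, "claw": 1.0}, {"x": 0.1045, "y": -0.1885, "z": 0.0, "rx": 0.0, "ry": 0.0, "rz": 1.0, "claw": 1.0}, {"x": 0.1045, "y": -0.1885, "z": 0.0, "rx": 0.0, "ry": 0.0, "rz": 1.0, "claw": 1.0}, {"x": 0.1045, "y": -0.1885, "z": 0.0, "rx": 0.0, "ry": 0.0, "rz": 1.0, "claw": 1.0}, {"x": 0.1045, "y": -0.1885, "z": 0.0, "rx": 0.0, "ry": 0.0, "rz": 1.0, "claw": 1.0}, {"x": 0.1045, "y": -0.1885, "z": 0.0, "rx": 0.0, "ry": 0.0, "rz": 1.0, "claw": 1.0}, {"x": 0.1045, "y": -0.1885, "z": 0.0, "rx": 0.0, "ry": 0.0, "rz": 1.0, "claw": 1.0}]}}

```text
time: 15.2
tool_pos: [0.4609, 0.0619, 0.1156]
tool_rot: [-3.142, -0.0, 1.573]
contact_force: [0.1, -0.0, 0.0]
opening: 0.0916
grip_force: 0.0
```

```bash
python3 mv.py 0.461,0.062,0.028,90;  python3 - <<'E'
from h import *
im,d=read_camera("side"); cv2.imwrite("pics/side7.png",im[110:400,180:410].repeat(2,0).repeat(2,1))
P=cloud("side",d,d>0)
for n,x,y,lo,hi,r in [("tin_l",.461,.062,.058,.068,.04),("knob",.6165,.1065,.035,.05,.03),("tin_m",.419,-.282,.058,.068,.04)]:
    k=(np.hypot(*(P[:,:2]-[x,y]).T)<r)&(P[:,2]>lo)&(P[:,2]<hi); c,q=cv2.minEnclosingCircle((P[k,:2]*1000).astype(np.float32)); print(n,k.sum(),P[k].mean(0).round(4),np.round(c,1),round(q,1))
E
```

```text
15.2 [0.4609 0.0619 0.1156] [-180.    -0.    90.1] open 0.0916 F [ 0.1 -0.   0. ]
0.461,0.062,0.028,90 [1.000e-04 1.000e-04 1.648e-01] [-0.    -0.     0.002]
tin_l 450 [0.4588 0.0584 0.0629] [457.2  60.6] 30.0
knob 195 [0.6142 0.0996 0.0411] [614.8 102.4] 19.7
tin_m 1115 [ 0.4179 -0.2848  0.063 ] [ 417.8 -282.5] 28.3
```

View pics/side7.png

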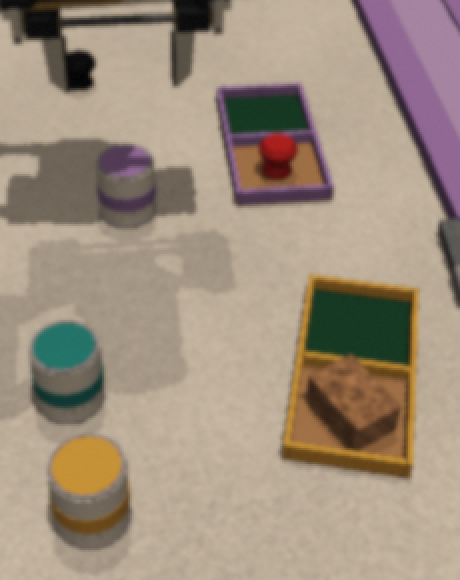

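Both pieces are placed: the knob stands upright at crop (277,155) and the block is flat at (352,400). I'll go down to the lilac tin.

>>> {"fn": "step_arm", "kwargs": {"steps": [{"x": 0.0, "y": -0.001, "z": 0.05, "rx": 0.0, "ry": 0.0, "rz": 0.0, "claw": 1.0}, {"x": 0.0, "y": -0.001, "z": 0.1, "rx": 0.0, "ry": 0.0, "rz": 0.0, "claw": 1.0}, {"x": 0.0, "y": -0.001, "z": 0.14, "rx": 0.0, "ry": 0.0, "rz": 0.0, "claw": 1.0}, {"x": 0.0, "y": -0.001, "z": 0.165, "rx": 0.0, "ry": 0.0, "rz": 0.0, "claw": 1.0}, {"x": 0.0, "y": -0.001, "z": 0.165, "rx": 0.0, "ry": 0.0, "rz": 0.0, "claw": 0.5}, {"x": 0.0, "y": -0.001, "z": 0.165, "rx": 0.0, "ry": 0.0, "rz": 0.0, "claw": -0.3}, {"x": 0.0, "y": -0.001, "z": 0.165, "rx": 0.0, "ry": 0.0, "rz": 0.0, "claw": -0.3}, {"x": 0.0, "y": -0.001, "z": 0.165, "rx": 0.0, "ry": 0.0, "rz": 0.0, "claw": -0.3}, {"x": 0.0, "y": -0.001, "z": 0.165, "rx": 0.0, "ry": 0.0, "rz": 0.0, "claw": -0.3}, {"x": 0.0, "y": -0.001, "z": 0.165, "rx": 0.0, "ry": 0.0, "rz": 0.0, "claw": -0.3}, {"x": 0.0, "y": -0.001, "z": 0.165, "rx": 0.0, "ry": 0.0, "rz": 0.0, "claw": -0.3}, {"x": 0.0, "y": -0.001, "z": 0.165, "rx": 0.0, "ry": 0.0, "rz": 0.0, "claw": -0.3}], "squeeze": 20}}

```text
time: 16.25
tool_pos: [0.4609, 0.0619, -0.0071]
tool_rot: [3.14, -0.0, 1.571]
contact_force: [-1.2, -0.1, 7.0]
opening: 0.0558
grip_force: 20.0
```

```bash
python3 mv.py 0.6175,0.1995,0.12,90
```

```text
16.25 [ 0.4609  0.0619 -0.0071] [179.89  -0.    90.01] open 0.0558 F [-1.2 -0.1  7. ]
0.6175,0.1995,0.12,90 [ 0.1834  0.2091 -0.121 ] [ 0.003 -0.     0.   ]
```

>>> {"fn": "step_arm", "kwargs": {"steps": [{"x": 0.0, "y": 0.0, "z": -0.01, "rx": 0.0, "ry": 0.0, "rz": 0.0, "claw": -0.3}, {"x": 0.0, "y": 0.0, "z": -0.04, "rx": 0.0, "ry": 0.0, "rz": 0.0, "claw": -0.3}, {"x": 0.0, "y": 0.0, "z": -0.09, "rx": 0.0, "ry": 0.0, "rz": 0.0, "claw": -0.3}, {"x": 0.03, "y": 0.03, "z": -0.12, "rx": 0.0, "ry": 0.0, "rz": 0.0, "claw": -0.3}, {"x": 0.065, "y": 0.07, "z": -0.12, "rx": 0.0, "ry": 0.0, "rz": 0.0, "claw": -0.3}, {"x": 0.1, "y": 0.11, "z": -0.12, "rx": 0.0, "ry": 0.0, "rz": 0.0, "claw": -0.3}, {"x": 0.135, "y": 0.15, "z": -0.12, "rx": 0.0, "ry": 0.0, "rz": 0.0, "claw": -0.3}, {"x": 0.165, "y": 0.185, "z": -0.12, "rx": 0.0, "ry": 0.0, "rz": 0.0, "claw": -0.3}, {"x": 0.183, "y": 0.209, "z": -0.12, "rx": 0.0, "ry": 0.0, "rz": 0.0, "claw": -0.3}, {"x": 0.183, "y": 0.209, "z": -0.12, "rx": 0.0, "ry": 0.0, "rz": 0.0, "claw": -0.3}, {"x": 0.183, "y": 0.209, "z": -0.12, "rx": 0.0, "ry": 0.0, "rz": 0.0, "claw": -0.3}]}}

```text
time: 17.17
tool_pos: [0.6164, 0.1996, 0.0811]
tool_rot: [-3.14, 0.0, 1.572]
contact_force: [-1.6, -0.8, -2.9]
opening: 0.0556
grip_force: 20.0
```

>>> {"fn": "step_arm", "kwargs": {"steps": [{"x": 0.0, "y": 0.0, "z": 0.03, "rx": 0.0, "ry": 0.0, "rz": 0.0, "claw": -0.3}, {"x": 0.0, "y": 0.0, "z": 0.06, "rx": 0.0, "ry": 0.0, "rz": 0.0, "claw": -0.3}, {"x": 0.0, "y": 0.0, "z": 0.085, "rx": 0.0, "ry": 0.0, "rz": 0.0, "claw": -0.3}, {"x": 0.0, "y": 0.0, "z": 0.1, "rx": 0.0, "ry": 0.0, "rz": 0.0, "claw": -0.3}, {"x": 0.0, "y": 0.0, "z": 0.108, "rx": 0.0, "ry": 0.0, "rz": 0.0, "claw": -0.3}, {"x": 0.0, "y": 0.0, "z": 0.111, "rx": 0.0, "ry": 0.0, "rz": 0.0, "claw": -0.3}, {"x": 0.0, "y": 0.0, "z": 0.111, "rx": 0.0, "ry": 0.0, "rz": 0.0, "claw": -0.3}, {"x": 0.0, "y": 0.0, "z": 0.111, "rx": 0.0, "ry": 0.0, "rz": 0.0, "claw": -0.3}]}}

```text
time: 17.83
tool_pos: [0.6176, 0.1991, -0.0001]
tool_rot: [3.14, -0.0, 1.571]
contact_force: [0.6, 0.1, -2.4]
opening: 0.056
grip_force: 20.0
```

>>> {"fn": "step_arm", "kwargs": {"steps": [{"x": 0.0, "y": 0.0, "z": 0.002, "rx": 0.0, "ry": 0.0, "rz": 0.0, "claw": -0.3}, {"x": 0.0, "y": 0.0, "z": 0.002, "rx": 0.0, "ry": 0.0, "rz": 0.0, "claw": -0.3}, {"x": 0.0, "y": 0.0, "z": 0.002, "rx": 0.0, "ry": 0.0, "rz": 0.0, "claw": -0.3}]}}

```text
time: 18.08
tool_pos: [0.6174, 0.1993, -0.002]
tool_rot: [3.14, -0.0, 1.571]
contact_force: [-1.1, 0.1, -0.3]
opening: 0.0558
grip_force: 20.0
```

>>> {"fn": "step_arm", "kwargs": {"steps": [{"x": 0.0, "y": 0.0, "z": 0.0, "rx": 0.0, "ry": 0.0, "rz": 0.0, "claw": 0.7}, {"x": 0.0, "y": 0.0, "z": 0.0, "rx": 0.0, "ry": 0.0, "rz": 0.0, "claw": 0.7}, {"x": 0.0, "y": 0.0, "z": 0.0, "rx": 0.0, "ry": 0.0, "rz": 0.0, "claw": 0.7}, {"x": 0.0, "y": 0.0, "z": 0.0, "rx": 0.0, "ry": 0.0, "rz": 0.0, "claw": 0.7}, {"x": 0.0, "y": 0.0, "z": -0.02, "rx": 0.0, "ry": 0.0, "rz": 0.0, "claw": 0.7}, {"x": 0.0, "y": 0.0, "z": -0.06, "rx": 0.0, "ry": 0.0, "rz": 0.0, "claw": 0.7}, {"x": 0.0, "y": 0.0, "z": -0.11, "rx": 0.0, "ry": 0.0, "rz": 0.0, "claw": 1.0}, {"x": 0.0, "y": 0.0, "z": -0.15, "rx": 0.0, "ry": 0.0, "rz": 0.0, "claw": 1.0}, {"x": 0.0, "y": 0.0, "z": -0.15, "rx": 0.0, "ry": 0.0, "rz": 0.0, "claw": 1.0}, {"x": 0.0, "y": 0.0, "z": -0.15, "rx": 0.0, "ry": 0.0, "rz": 0.0, "claw": 1.0}]}}

```text
time: 18.92
tool_pos: [0.6182, 0.1994, 0.1122]
tool_rot: [3.137, -0.001, 1.571]
contact_force: [-0.2, -0.2, -1.0]
opening: 0.0915
grip_force: 0.0
```

```bash
python3 mv.py 0.419,-0.282,0.145,90
```

```text
18.92 [0.6182 0.1994 0.1122] [ 1.7972e+02 -6.0000e-02  9.0020e+01] open 0.0915 F [-0.2 -0.2 -1. ]
0.419,-0.282,0.145,90 [-0.6418 -0.2658  0.0023] [ 0.006 -0.001  0.   ]
```

>>> {"fn": "step_arm", "kwargs": {"steps": [{"x": -0.05, "y": -0.02, "z": 0.0, "rx": 0.0, "ry": 0.0, "rz": 0.0, "claw": 1.0}, {"x": -0.1, "y": -0.04, "z": 0.0, "rx": 0.0, "ry": 0.0, "rz": 0.0, "claw": 1.0}, {"x": -0.15, "y": -0.06, "z": 0.0, "rx": 0.0, "ry": 0.0, "rz": 0.0, "claw": 1.0}, {"x": -0.2, "y": -0.08, "z": 0.0, "rx": 0.0, "ry": 0.0, "rz": 0.0, "claw": 1.0}, {"x": -0.25, "y": -0.1, "z": 0.0, "rx": 0.0, "ry": 0.0, "rz": 0.0, "claw": 1.0}, {"x": -0.3, "y": -0.12, "z": 0.0, "rx": 0.0, "ry": 0.0, "rz": 0.0, "claw": 1.0}, {"x": -0.35, "y": -0.14, "z": 0.0, "rx": 0.0, "ry": 0.0, "rz": 0.0, "claw": 1.0}, {"x": -0.4, "y": -0.16, "z": 0.0, "rx": 0.0, "ry": 0.0, "rz": 0.0, "claw": 1.0}, {"x": -0.45, "y": -0.18, "z": 0.0, "rx": 0.0, "ry": 0.0, "rz": 0.0, "claw": 1.0}, {"x": -0.5, "y": -0.2, "z": 0.0, "rx": 0.0, "ry": 0.0, "rz": 0.0, "claw": 1.0}, {"x": -0.5, "y": -0.2, "z": 0.0, "rx": 0.0, "ry": 0.0, "rz": 0.0, "claw": 1.0}, {"x": -0.5, "y": -0.2, "z": 0.0, "rx": 0.0, "ry": 0.0, "rz": 0.0, "claw": 1.0}]}}

```text
time: 19.92
tool_pos: [0.4655, -0.1773, 0.1085]
tool_rot: [-3.14, -0.001, 1.566]
contact_force: [-0.3, -0.1, -0.5]
opening: 0.0918
grip_force: 0.0
```

```bash
python3 mv.py 0.419,-0.282,0.145,90
```

```text
19.92 [ 0.4655 -0.1773  0.1085] [-1.7988e+02 -8.0000e-02  8.9750e+01] open 0.0918 F [-0.3 -0.1 -0.5]
0.419,-0.282,0.145,90 [-0.1399 -0.0614 -0.0007] [-0.003 -0.002 -0.006]
```

>>> {"fn": "step_arm", "kwargs": {"steps": [{"x": -0.05, "y": -0.02, "z": 0.0, "rx": 0.0, "ry": 0.0, "rz": 0.0, "claw": 1.0}, {"x": -0.1, "y": -0.045, "z": 0.0, "rx": 0.0, "ry": 0.0, "rz": 0.0, "claw": 1.0}, {"x": -0.142, "y": -0.0645, "z": 0.0, "rx": 0.0, "ry": 0.0, "rz": 0.0, "claw": 1.0}, {"x": -0.142, "y": -0.0645, "z": 0.0, "rx": 0.0, "ry": 0.0, "rz": 0.0, "claw": 1.0}, {"x": -0.142, "y": -0.0645, "z": 0.0, "rx": 0.0, "ry": 0.0, "rz": 0.0, "claw": 1.0}, {"x": -0.142, "y": -0.0645, "z": 0.0, "rx": 0.0, "ry": 0.0, "rz": 0.0, "claw": 1.0}, {"x": -0.142, "y": -0.0645, "z": 0.0, "rx": 0.0, "ry": 0.0, "rz": 0.0, "claw": 1.0}]}}

```text
time: 20.5
tool_pos: [0.4192, -0.2805, 0.1092]
tool_rot: [-3.141, -0.001, 1.573]
contact_force: [0.5, -0.1, -0.2]
opening: 0.0917
grip_force: 0.0
```

```bash
python3 mv.py 0.4185,-0.2825,0.028,90
```

```text
20.5 [ 0.4192 -0.2805  0.1092] [-1.7997e+02 -7.0000e-02  9.0130e+01] open 0.0917 F [ 0.5 -0.1 -0.2]
0.4185,-0.2825,0.028,90 [-0.0028 -0.0008  0.1563] [-0.001 -0.002  0.003]
```

>>> {"fn": "step_arm", "kwargs": {"steps": [{"x": -0.002, "y": -0.001, "z": 0.05, "rx": 0.0, "ry": 0.0, "rz": 0.0, "claw": 1.0}, {"x": -0.002, "y": -0.001, "z": 0.1, "rx": 0.0, "ry": 0.0, "rz": 0.0, "claw": 1.0}, {"x": -0.002, "y": -0.001, "z": 0.135, "rx": 0.0, "ry": 0.0, "rz": 0.0, "claw": 1.0}, {"x": -0.002, "y": -0.001, "z": 0.157, "rx": 0.0, "ry": 0.0, "rz": 0.0, "claw": 1.0}, {"x": -0.002, "y": -0.001, "z": 0.157, "rx": 0.0, "ry": 0.0, "rz": 0.0, "claw": 0.5}, {"x": -0.002, "y": -0.001, "z": 0.157, "rx": 0.0, "ry": 0.0, "rz": 0.0, "claw": -0.3}, {"x": -0.002, "y": -0.001, "z": 0.157, "rx": 0.0, "ry": 0.0, "rz": 0.0, "claw": -0.3}, {"x": -0.002, "y": -0.001, "z": 0.157, "rx": 0.0, "ry": 0.0, "rz": 0.0, "claw": -0.3}, {"x": -0.002, "y": -0.001, "z": 0.157, "rx": 0.0, "ry": 0.0, "rz": 0.0, "claw": -0.3}, {"x": -0.002, "y": -0.001, "z": 0.157, "rx": 0.0, "ry": 0.0, "rz": 0.0, "claw": -0.3}, {"x": -0.002, "y": -0.001, "z": 0.157, "rx": 0.0, "ry": 0.0, "rz": 0.0, "claw": -0.3}, {"x": -0.002, "y": -0.001, "z": 0.157, "rx": 0.0, "ry": 0.0, "rz": 0.0, "claw": -0.3}], "squeeze": 20}}

```text
time: 21.5
tool_pos: [0.4186, -0.2844, -0.007]
tool_rot: [3.14, 0.001, 1.571]
contact_force: [2.1, 1.3, 7.7]
opening: 0.0559
grip_force: 20.0
```

```bash
python3 mv.py 0.6523,-0.1245,0.12,90
```

```text
21.5 [ 0.4186 -0.2844 -0.007 ] [1.7989e+02 7.0000e-02 9.0000e+01] open 0.0559 F [2.1 1.3 7.7]
0.6523,-0.1245,0.12,90 [ 0.213   0.3118 -0.121 ] [ 0.003  0.002 -0.   ]
```

>>> {"fn": "step_arm", "kwargs": {"steps": [{"x": 0.0, "y": 0.0, "z": -0.01, "rx": 0.0, "ry": 0.0, "rz": 0.0, "claw": -0.3}, {"x": 0.0, "y": 0.0, "z": -0.04, "rx": 0.0, "ry": 0.0, "rz": 0.0, "claw": -0.3}, {"x": 0.0, "y": 0.0, "z": -0.09, "rx": 0.0, "ry": 0.0, "rz": 0.0, "claw": -0.3}, {"x": 0.02, "y": 0.03, "z": -0.12, "rx": 0.0, "ry": 0.0, "rz": 0.0, "claw": -0.3}, {"x": 0.05, "y": 0.07, "z": -0.12, "rx": 0.0, "ry": 0.0, "rz": 0.0, "claw": -0.3}, {"x": 0.08, "y": 0.115, "z": -0.12, "rx": 0.0, "ry": 0.0, "rz": 0.0, "claw": -0.3}, {"x": 0.11, "y": 0.16, "z": -0.12, "rx": 0.0, "ry": 0.0, "rz": 0.0, "claw": -0.3}, {"x": 0.14, "y": 0.205, "z": -0.12, "rx": 0.0, "ry": 0.0, "rz": 0.0, "claw": -0.3}, {"x": 0.17, "y": 0.25, "z": -0.12, "rx": 0.0, "ry": 0.0, "rz": 0.0, "claw": -0.3}, {"x": 0.195, "y": 0.285, "z": -0.12, "rx": 0.0, "ry": 0.0, "rz": 0.0, "claw": -0.3}, {"x": 0.213, "y": 0.312, "z": -0.12, "rx": 0.0, "ry": 0.0, "rz": 0.0, "claw": -0.3}, {"x": 0.213, "y": 0.312, "z": -0.12, "rx": 0.0, "ry": 0.0, "rz": 0.0, "claw": -0.3}]}}

```text
time: 22.5
tool_pos: [0.6546, -0.1205, 0.0815]
tool_rot: [3.14, -0.001, 1.575]
contact_force: [-0.9, 0.8, -2.5]
opening: 0.0559
grip_force: 20.0
```

>>> {"fn": "step_arm", "kwargs": {"steps": [{"x": 0.0, "y": 0.0, "z": 0.02, "rx": 0.0, "ry": 0.0, "rz": 0.0, "claw": -0.3}, {"x": 0.0, "y": 0.0, "z": 0.05, "rx": 0.0, "ry": 0.0, "rz": 0.0, "claw": -0.3}, {"x": 0.0, "y": 0.0, "z": 0.08, "rx": 0.0, "ry": 0.0, "rz": 0.0, "claw": -0.3}, {"x": 0.0, "y": 0.0, "z": 0.1, "rx": 0.0, "ry": 0.0, "rz": 0.0, "claw": -0.3}, {"x": 0.0, "y": 0.0, "z": 0.108, "rx": 0.0, "ry": 0.0, "rz": 0.0, "claw": -0.3}, {"x": 0.0, "y": 0.0, "z": 0.111, "rx": 0.0, "ry": 0.0, "rz": 0.0, "claw": -0.3}, {"x": 0.0, "y": 0.0, "z": 0.111, "rx": 0.0, "ry": 0.0, "rz": 0.0, "claw": -0.3}, {"x": 0.0, "y": 0.0, "z": 0.111, "rx": 0.0, "ry": 0.0, "rz": 0.0, "claw": -0.3}]}}

```text
time: 23.17
tool_pos: [0.6522, -0.1245, -0.0005]
tool_rot: [3.14, 0.0, 1.571]
contact_force: [-0.0, 0.1, -3.0]
opening: 0.0558
grip_force: 20.0
```

>>> {"fn": "step_arm", "kwargs": {"steps": [{"x": 0.0, "y": 0.0, "z": 0.002, "rx": 0.0, "ry": 0.0, "rz": 0.0, "claw": -0.3}, {"x": 0.0, "y": 0.0, "z": 0.002, "rx": 0.0, "ry": 0.0, "rz": 0.0, "claw": -0.3}, {"x": 0.0, "y": 0.0, "z": 0.002, "rx": 0.0, "ry": 0.0, "rz": 0.0, "claw": -0.3}]}}

```text
time: 23.42
tool_pos: [0.6525, -0.1244, -0.002]
tool_rot: [3.14, 0.001, 1.571]
contact_force: [0.3, -0.6, 1.0]
opening: 0.0554
grip_force: 20.0
```

The tin is on the floor. I'll release, retreat and look.

>>> {"fn": "step_arm", "kwargs": {"steps": [{"x": 0.0, "y": 0.0, "z": 0.0, "rx": 0.0, "ry": 0.0, "rz": 0.0, "claw": 0.7}, {"x": 0.0, "y": 0.0, "z": 0.0, "rx": 0.0, "ry": 0.0, "rz": 0.0, "claw": 0.7}, {"x": 0.0, "y": 0.0, "z": 0.0, "rx": 0.0, "ry": 0.0, "rz": 0.0, "claw": 0.7}, {"x": 0.0, "y": 0.0, "z": 0.0, "rx": 0.0, "ry": 0.0, "rz": 0.0, "claw": 0.7}, {"x": 0.0, "y": 0.0, "z": -0.02, "rx": 0.0, "ry": 0.0, "rz": 0.0, "claw": 0.7}, {"x": 0.0, "y": 0.0, "z": -0.06, "rx": 0.0, "ry": 0.0, "rz": 0.0, "claw": 0.7}, {"x": 0.0, "y": 0.0, "z": -0.11, "rx": 0.0, "ry": 0.0, "rz": 0.0, "claw": 0.7}, {"x": 0.0, "y": -0.05, "z": -0.15, "rx": 0.0, "ry": 0.0, "rz": 0.0, "claw": 0.7}, {"x": 0.05, "y": -0.1, "z": -0.15, "rx": 0.0, "ry": 0.0, "rz": 0.0, "claw": 0.7}, {"x": 0.1, "y": -0.15, "z": -0.15, "rx": 0.0, "ry": 0.0, "rz": 0.0, "claw": 0.7}, {"x": 0.15, "y": -0.2, "z": -0.15, "rx": 0.0, "ry": 0.0, "rz": 0.0, "claw": 0.7}, {"x": 0.15, "y": -0.2, "z": -0.15, "rx": 0.0, "ry": 0.0, "rz": 0.0, "claw": 0.7}]}}

```text
time: 24.42
tool_pos: [0.4998, -0.0104, 0.11]
tool_rot: [3.141, -0.0, 1.57]
contact_force: [0.9, 1.5, 0.2]
opening: 0.0786
grip_force: 0.0
```

```bash
python3 - <<'E'
from h import *
for c in ["top","side"]:
    im,d=read_camera(c); cv2.imwrite(f"pics/{c}9.png",im); P=cloud(c,d,d>0)
    for n,x,y,lo,hi,r in [("tin_l",.6175,.1995,.06,.075,.04),("knob",.6165,.1065,.036,.05,.035),("tin_m",.6523,-.1245,.06,.075,.04),("block",.6257,-.2135,.03,.045,.045),("teal",.403,-.169,.058,.07,.04),("black",.415,.295,.033,.045,.03)]:
        k=(np.hypot(*(P[:,:2]-[x,y]).T)<r)&(P[:,2]>lo)&(P[:,2]<hi)
        if k.sum()>10: print(c,n,k.sum(),P[k].mean(0).round(3),"z",np.percentile(P[k,2],[5,50,95]).round(4))
print(robot.observe()["time"],robot.observe()["tool_pos"])
E
```

```text
top tin_l 751 [0.616 0.198 0.067] z [0.0641 0.067  0.0689]
top block 748 [ 0.624 -0.215  0.037] z [0.0343 0.0369 0.0391]
top teal 784 [ 0.404 -0.169  0.062] z [0.0601 0.0622 0.0643]
top black 280 [0.416 0.295 0.037] z [0.0339 0.0369 0.0392]
side tin_l 174 [0.62  0.187 0.066] z [0.0614 0.0669 0.0694]
side knob 183 [0.614 0.1   0.041] z [0.0367 0.042  0.0446]
side tin_m 704 [ 0.65  -0.126  0.067] z [0.0622 0.0677 0.0694]
side block 1012 [ 0.623 -0.218  0.037] z [0.0325 0.0372 0.0392]
side teal 814 [ 0.402 -0.172  0.063] z [0.0599 0.0632 0.0651]
side black 19 [0.404 0.287 0.037] z [0.0339 0.0369 0.0389]
24.5167 [ 0.49713326 -0.00812111  0.10974867]
```

View pics/side9.png

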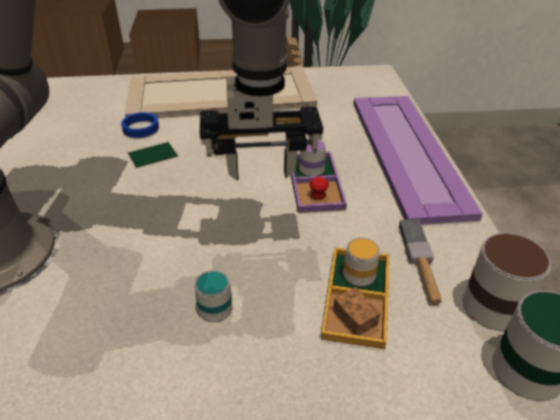

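All four pieces are upright in their own bays, the mustard tin at (361,262) and the lilac tin at (313,158). The teal tin and the black knob haven't moved. I'll hand in.

```bash
python3 -c "
from h import *
print(robot.hand_in())"
```

```text
the job is handed in; nothing more can be done
None
```

Both kits are made up and the job is handed in; the last pictures showed all four pieces resting in their own bays, with the teal tin and black knob where they started (no verdict came back).

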